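Lay the wax scraper into the fitted tray

TASK

Set out the wax scraper, the ivory-handled tool with the broad steel blade, for cleaning the microtome: take it by the end of its handle that stands free of the foam in the open case, ease it out with small wiggles without forcing it, lay it flat on the bare bench and let go. Then take it again by the middle and lay it fully down into the recess of its own outline in the fitted steel tray, never letting it drop. Leave everything else where it is.

Things in the scene. Friction and masses are not known exactly. Their poses are not given: they have to be found in the camera images.
- scraper: Wax scraper, 165 mm long, 60 to 100 g: ivory handle 18 wide, 14 high (x = -80 to +20), steel neck 10 wide (to +45), steel blade 36 wide, 2.5 thick (to +85). Origin: underside, on the long axis, mid length; +x to the blade, z up through its top face; all undersides at z = 0; balance point 5 to 15 mm towards the blade. Starts level in the case, underside 18 mm above the bench.
- scraper_end (a point): Centre of the handle's free rear end (x = -80, z = 7 in the scraper's frame).
- scraper_edge (a point): Middle of the blade's front edge (x = +85, z = 1 in the scraper's frame).
- case: Open grey instrument case, fixed, 202 (x) x 260 (y), walls 4 thick and 36 high, floor 4 thick. Origin: centre of its underside, on the bench. Three foam cutouts, side by side in y, 66 mm apart, fill it from x = -30 to +97, tops 32 mm above the bench. From x = -97 to -30 it is an empty well for the fingers (floor 4 mm above the bench); the tool handles stand out into it.
- foam_scraper: Fixed foam strip holding the scraper, one of the three (varies). Axes as the case; origin on its centre line, 4 mm above the bench, below the scraper's. Handle free from x = -80 to -30. Cutout open on top, 14 deep, 5 mm play; firm foam lips pinch the handle's sides at x = -28 to +12, 12 N each (+1 N per mm pushed in; a 1 mm wiggle sideways frees the other lip). Lifting takes 5 to 12 N until 15 mm up.
- tray: Fitted steel tray, fixed, 196 (x) x 208 (y) x 16 high, with three inserts side by side in y, 66 mm apart, their tops 16 mm above the bench. Origin: centre of its underside, on the bench.
- insert_scraper: Fixed grey tray insert with the scraper's recess (pale floor, broad blade pocket towards +x), one of the three (varies); axes as the tray. Recess 8 mm deep, 2.5 mm play all round. A thumb trough just as deep crosses the whole tray from x = -32 to +16, where fingers can reach down beside the handle; elsewhere the walls leave no room for them.
- seat_scraper (a point): Point on the recess floor, 8 mm above the bench, where the scraper's origin must come to lie; axes as insert_scraper.
- spatula: Narrow spatula with the same handle, blade 14 mm wide, held in the case in another cutout; to be left. Origin and axes as the scraper.
- brush: Flat wax brush with the same handle, 24 mm wide, lying in its recess in the tray; to be left. Origin and axes as the scraper.
- forceps: Steel forceps, 150 long, 9 high, lying on the bench. Origin: underside, middle.
- blade_box: Black blade dispenser, 110 x 22 x 12, lying on the bench. Origin: underside, middle.
- cassette: White embedding cassette with a wax block, 40 x 28 x 16. Origin: underside, middle.
- mug: White mug, 86 across, 85 high. Origin: underside, middle.
- dropper: Brown bottle, 40 across, 85 high. Origin: underside, middle.
Not all that is in view belongs to the job. What is shaped like the scraper but orange or red is not meant.

How it is judged:
By the outcome, as a careful person would: the job done as asked, in the order asked, and still so for the second after the job is handed in, with the robot touching nothing.
It also fails if it takes over 64 s, if anything falls off the work surface, if the arm or the gripper's body presses on something with over 40 N, if the wrist force passes 120 N, or if a joint passes its speed limit or range.

ROBOT

A 6-joint arm with a two-finger parallel gripper is mounted at the origin on the work surface. World frame = base frame: x ahead of the robot, y to its left, z up, the work surface at z = 0. Lengths are in m, angles in rad, forces in N, time in s.
With the tool pointing down it reaches from about 0.375 to 0.9 m from the base axis. Payload 3.1 kg.
Tool frame: the origin (TCP) lies at the very end of the fingers, on their centre line; the grasp point (between the pads) lies 19 mm behind it; z points along the fingers, y is the line along which they close (so a half turn about z gives the same grasp; the last joint's range is limited). The gripper opens to 87 mm and grips with 3 to 60 N. Pads are 19 mm wide; open, the fingers measure 117 mm over their backs; the gripper's body (75 mm by 190 mm) begins 51 mm behind the grasp point.
Start: joints at [-1.448, 0.527, 1.433, -0, 1.181, -0.178], TCP at [0.185, -0.597, 0.223] pointing down, gripper open.
Joint ranges: [-3.08, 3.08], [-0.75, 2.2], [0.22, 2.44], [-1.43, 4.57], [0, 2.65], [-2.85, 2.85]. Speed limits (rad/s): [2.79, 2.79, 3.14, 3.14, 3.14, 3.14].

INTERFACE

Orientations are given as a unit quaternion [x, y, z, w].
In Python, from station import * gives the robot as it stands.
- The arm moves only by the shell command python3 -m jog 'ROWS' [FORCE]. ROWS is JSON, a list of rows, each a list of 7 numbers: the finger opening in mm, from 0 to 87, then the shift along the tool's x, y, z in mm, then the turn, a rotation vector about the tool's x, y, z in degrees. A call has 1 to 8 rows; each row shifts and turns the commanded pose from where the row before left it, along the tool's axes as they then stand; what a row does not reach is not made up. A row lasts 1/12 s, in which the tool goes at most 41.7 mm and 7.16 degrees, less where a joint would pass 70% of its speed; a pose out of reach is approached as far as the arm can. A call with a gripper value outside its range is refused whole. The fingers move at their own pace and stop on an object; FORCE is the grip in N (left out, the last holds). Time passes only in rows, so rows that do not move let the fingers close. It gives the time, the measured TCP pose, the force, the opening and the grip force at its end, in the units of the state.
- get_state(): the state, without advancing time (a new reading comes with each control period).
- grab_frame(name): name is "scene" or "top" or "wrist"; returns the picture (400x640x3 uint8, red, green, blue); there is no depth.
- camera_params(name): a dict with "fov_y" (degrees; the focal length in pixels is half the picture's height over the tangent of half this angle, whatever the lens; pixels are square), "cx", "cy" (the principal point, pixels), "R" (3x3) and "t" (3): a world point X has camera coordinates R X + t. Camera axes: x right, y down, z forward; pixel columns grow to the right and rows downward; lengths in m; the calibration is good to about 2 mm. A picture is of the moment at which its call begins: read the wrist's pose just before it. camera_params takes no time and is no camera call; for the wrist camera it gives the pose at the moment of the call.
- finish_job(): hands the job in; it is judged then, once.
The state is a dict: "time": time; "joints": joint angles; "joint_vel": joint speeds; "effort": joint torques, N m; "ee_pos": TCP position; "tcp_rot": TCP orientation; "ft_force": force on the tool from outside, world axes, zero at the start; "torque": the same for the moment, N m; "grip_width": finger opening in m; "grasp_force": force on a finger pad.
Only numpy, scipy, OpenCV 4.12 (cv2) and the standard library are available. Lean on these libraries where they do the work, as an engineer would, in place of code of your own. Each camera call takes 0.05 s, during which the arm holds its last target. There are 200 camera calls.

## Working session

There is one attempt and no reset: what is moved stays moved. The work goes in short steps, Python scripts to look and compute and a shell command to move; the robot and the scene stay as the last step left them, time stands still between calls to the robot, and variables do not carry over. Pictures are saved under pics/ and viewed, at most 13 in all, crops included, and the job is handed in when it is done.

```bash
mkdir -p pics; ls
python3 - <<'E'
from station import *
import cv2,numpy as np
s=get_state();print(s)
for n in("scene","top"):
    p=camera_params(n);print(n,p)
    cv2.imwrite(f"pics/{n}0.png",cv2.cvtColor(grab_frame(n),cv2.COLOR_RGB2BGR))
E
```

```text
pics
{'time': 0.0, 'joints': array([-1.44848192e+00,  5.28430003e-01,  1.43392075e+00, -2.20274356e-05,
        1.18141035e+00, -1.78455379e-01]), 'joint_vel': array([ 0.00047631, -0.00088162,  0.00032834,  0.00076229, -0.00155517,
        0.00042476]), 'effort': array([-5.16946620e-04, -4.40038097e+01, -1.76590472e+01,  6.30117743e-02,
        5.82283689e-02, -1.74608685e-04]), 'ee_pos': array([ 0.18511577, -0.59617398,  0.221588  ]), 'tcp_rot': array([ 9.88712278e-01,  1.49822749e-01,  2.02500534e-05, -1.08408488e-03]), 'ft_force': array([-0.2028058 ,  0.80981235,  0.37699921]), 'torque': array([-0.00066993,  0.03412614,  0.03507838]), 'grasp_force': 0.0, 'grip_width': 0.08693301220742652}
scene {'fov_y': 48.15403370915385, 'cx': 326.24308267879854, 'cy': 200.89812648201345, 'R': array([[-0.77645331,  0.62997689, -0.01579165],
       [ 0.44865167,  0.53502342, -0.71586425],
       [-0.44252903, -0.56292012, -0.69806089]]), 't': array([ 0.47326424, -0.14716814,  1.4953669 ])}
top {'fov_y': 47.52503355262691, 'cx': 323.3795723208612, 'cy': 201.7279980536966, 'R': array([[-0.00832027, -0.99982742,  0.01661052],
       [-0.99398185,  0.00645487, -0.10935451],
       [ 0.10922842, -0.01742042, -0.99386402]]), 't': array([-0.11292476,  0.53482588,  1.2248707 ])}
```

View pics/top0.png

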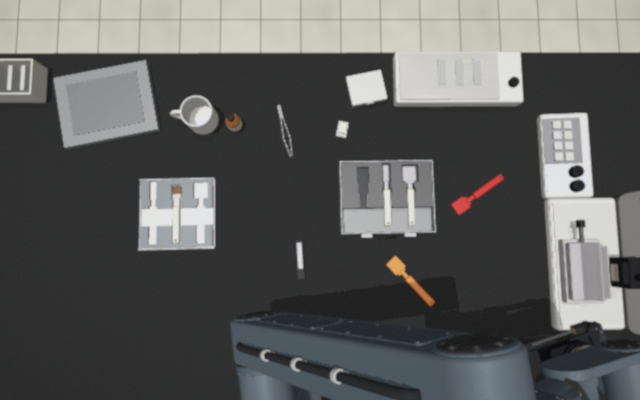

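View pics/scene0.png

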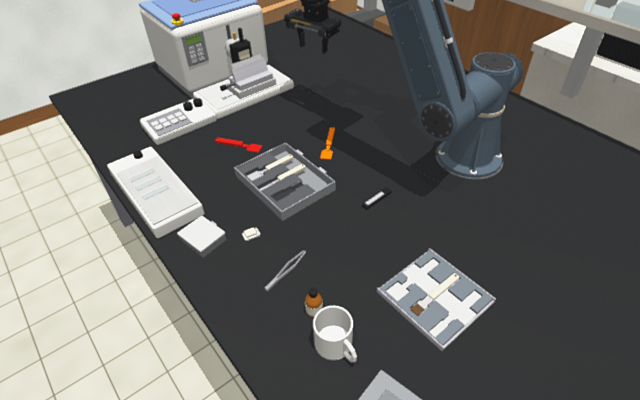

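The top view shows the case at about (387,197), with the scraper at (410,175)-(411,225) and the spatula at x=387. The tray is at about (177,213), with the brush at x=176 and the broad-bladed scraper recess at x=200. The orange and red lookalikes are at (410,280) and (478,195).

```bash
cat > h.py <<'E'
from station import *
import cv2,numpy as np
from scipy.spatial.transform import Rotation as Rn
def f(p): return 200/np.tan(np.radians(p["fov_y"]/2))
def ray(p,uv,z):
    uv=np.atleast_2d(np.float64(uv)); d=np.c_[(uv[:,0]-p["cx"])/f(p),(uv[:,1]-p["cy"])/f(p),np.ones(len(uv))]@p["R"]
    o=-p["R"].T@p["t"]; return o+d*((z-o[2])/d[:,2])[:,None]
def proj(p,X):
    c=np.atleast_2d(X)@p["R"].T+p["t"]; return np.c_[c[:,0]/c[:,2]*f(p)+p["cx"],c[:,1]/c[:,2]*f(p)+p["cy"]]
def ivory(im):
    h=cv2.cvtColor(im,cv2.COLOR_RGB2HSV); return ((h[...,0]>12)&(h[...,0]<36)&(h[...,1]>18)&(h[...,1]<110)&(h[...,2]>130)).astype(np.uint8)
def blobs(m,a):
    cs,_=cv2.findContours(m,cv2.RETR_EXTERNAL,cv2.CHAIN_APPROX_NONE); return [c for c in cs if cv2.contourArea(c)>a]
def look(name):
    p=camera_params(name); im=grab_frame(name); return p,im
def tool(dxyz):  # world shift (m) -> tool mm
    return Rn.from_quat(get_state()["tcp_rot"]).inv().apply(dxyz)*1000
E
python3 - <<'E'
from h import *
p,im=look("top")
m=ivory(im)
for c in blobs(m,40):
    print("ivory",cv2.minAreaRect(c),"world",ray(p,cv2.boxPoints(cv2.minAreaRect(c)),.032).round(3)[:,:2].tolist())
print("scr edge/end",ray(p,[[409,166],[411,226]],.03).round(4))
print("case corners",ray(p,[[340,160],[434,160],[436,234],[341,235]],.036).round(4))
print("tray corners",ray(p,[[139,179],[214,178],[215,249],[139,250]],.016).round(4))
print("recess",ray(p,[[200,182],[201,243]],.008).round(4))
for n in("forceps",(285,130)),("cas",(343,129)),("bladebox",(299,260)),("orange",(410,280)): print(n[0],ray(p,n[1],.01).round(3))
w=camera_params("wrist"); s=get_state()
R=Rn.from_quat(s["tcp_rot"]).as_matrix()
print("wrist cam in tool",R.T@(-w["R"].T@w["t"]-s["ee_pos"]),(w["R"]@R).round(3),w["fov_y"])
E
```

```text
ivory ((176.5, 189.0), (8.0, 7.0), 90.0) world [[0.583, 0.297], [0.583, 0.278], [0.56, 0.277], [0.561, 0.297]]
ivory ((319.5, 26.5), (53.0, 639.0), 90.0) world [[1.121, 0.805], [1.124, -1.049], [0.961, -1.035], [0.963, 0.794]]
scr edge/end [[ 0.633  -0.3572  0.03  ]
 [ 0.4651 -0.3579  0.03  ]]
case corners [[ 0.6498 -0.164   0.036 ]
 [ 0.6485 -0.4264  0.036 ]
 [ 0.4424 -0.4247  0.036 ]
 [ 0.4417 -0.1641  0.036 ]]
tray corners [[0.6027 0.397  0.016 ]
 [0.6044 0.1885 0.016 ]
 [0.4066 0.1823 0.016 ]
 [0.4056 0.39   0.016 ]]
recess [[0.5945 0.2294 0.008 ]
 [0.4235 0.223  0.008 ]]
forceps [[ 0.743 -0.009  0.01 ]]
cas [[ 0.745 -0.175  0.01 ]]
bladebox [[ 0.374 -0.048  0.01 ]]
orange [[ 0.317 -0.355  0.01 ]]
wrist cam in tool [ 0.06900516  0.00048827 -0.16254953] [[ 0.     1.     0.   ]
 [-0.967  0.    -0.255]
 [-0.255 -0.     0.967]] 69.42756292671285
```

```bash
python3 -m jog '[[45,0,0,0,0,0,5.7],[45,0,0,0,0,0,5.7],[45,0,0,0,0,0,5.8],[45,30,-25,0,0,0,0],[45,30,-25,0,0,0,0],[45,30,-25,0,0,0,0],[45,30,-25,0,0,0,0],[45,30,-25,0,0,0,0]]' 45
python3 -m jog '[[45,30,-25,-10,0,0,0],[45,30,-25,0,0,0,0],[45,30,-25,10,0,0,0],[45,30,-20,20,0,0,0],[45,20,-10,20,0,0,0],[45,20,-6,10,0,0,0],[45,0,0,10,0,0,0],[45,0,0,0,0,0,0]]'
python3 - <<'E'
from h import *
s=get_state();print(s["ee_pos"],Rn.from_quat(s["tcp_rot"]).as_matrix().round(4))
p,im=look("wrist"); np.save("w1.npy",im); 
cv2.imwrite("pics/w1.png",im[...,::-1])
E
```

```text
time: 0.82
ee_pos: [0.336, -0.4704, 0.2223]
tcp_rot: [1.0, -0.0, -0.0, -0.0]
ft_force: [1.1, -0.1, 0.1]
grip_width: 0.0468
grasp_force: 0.0
time: 1.48
ee_pos: [0.4945, -0.3589, 0.1599]
tcp_rot: [1.0, 0.001, -0.002, -0.002]
ft_force: [-0.3, 0.7, -0.1]
grip_width: 0.0446
grasp_force: 0.0
[ 0.49446657 -0.35894736  0.15992142] [[ 1.      0.003  -0.0039]
 [ 0.003  -1.      0.0034]
 [-0.0039 -0.0034 -1.    ]]
```

View pics/w1.png

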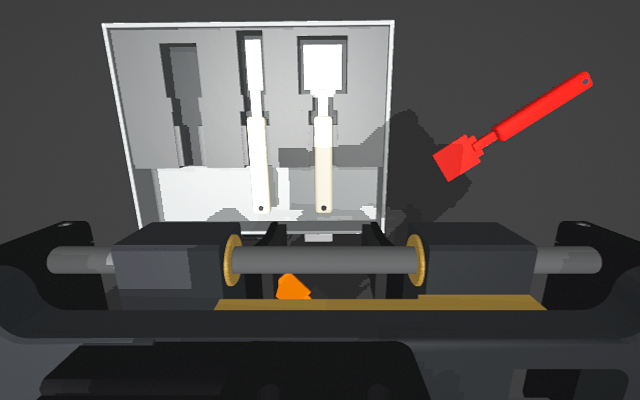

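The wrist view shows the scraper with its handle end at (323,212), the handle front at about (323,118) and the blade edge at about (322,44). The spatula is to its left at x≈257, and the case wall is at the right, x≈385.

Run:
```python
from h import *
p=camera_params("wrist"); im=np.load("w1.npy"); s=get_state()
g=im.sum(2)/3
for r in (130,155,175,195,205):
    row=g[r,300:350]; e=np.abs(np.diff(row)); i=np.argsort(e)[-4:]+300.5; print(r,sorted(i), im[r,323])
for c in (317,329,323): 
    col=g[180:225,c]; e=np.abs(np.diff(col)); print(c,sorted(np.argsort(e)[-3:]+180.5))
    col=g[30:60,c]; e=np.abs(np.diff(col)); print(c,sorted(np.argsort(e)[-3:]+30.5))
print("end/front top",ray(p,[[323.5,212.5],[323,118]],.032).round(4)); print("edge",ray(p,[[322,44]],.0205).round(4))
print("handle sides",ray(p,[[314.5,175],[331.5,175]],.032).round(4))
```

```text
130 [np.float64(312.5), np.float64(313.5), np.float64(314.5), np.float64(331.5)] [255 255 255]
155 [np.float64(314.5), np.float64(315.5), np.float64(331.5), np.float64(332.5)] [251 248 234]
175 [np.float64(314.5), np.float64(315.5), np.float64(330.5), np.float64(331.5)] [250 247 232]
195 [np.float64(314.5), np.float64(315.5), np.float64(330.5), np.float64(331.5)] [249 246 230]
205 [np.float64(315.5), np.float64(321.5), np.float64(322.5), np.float64(324.5)] [168 161 147]
317 [np.float64(211.5), np.float64(212.5), np.float64(220.5)]
317 [np.float64(35.5), np.float64(43.5), np.float64(44.5)]
329 [np.float64(212.5), np.float64(219.5), np.float64(220.5)]
329 [np.float64(35.5), np.float64(43.5), np.float64(44.5)]
323 [np.float64(204.5), np.float64(205.5), np.float64(210.5)]
323 [np.float64(35.5), np.float64(43.5), np.float64(44.5)]
end/front top [[ 0.4684 -0.3598  0.032 ]
 [ 0.5651 -0.3592  0.032 ]]
edge [[ 0.6332 -0.3582  0.0205]]
handle sides [[ 0.5087 -0.3506  0.032 ]
 [ 0.5088 -0.368   0.032 ]]
```

```bash
python3 -m jog '[[40,3,0,30,0,0,0],[40,0,0.5,30,0,0,0],[40,0,0,25,0,0,0],[40,0,0,20,0,0,0],[40,0,0,15,0,0,0],[40,0,0,6,0,0,0],[40,0,0,0,0,0,0],[40,0,0,0,0,0,0]]'
python3 - <<'E'
from h import *
p,im=look("wrist"); s=get_state(); print(s["ee_pos"],Rn.from_quat(s["tcp_rot"]).as_rotvec(degrees=True),s["grip_width"])
g=im.astype(float).sum(2)/3
for r in (60,100,140,180):
    row=g[r,290:360]; e=np.abs(np.diff(row)); print(r,sorted(np.argsort(e)[-4:]+290.5))
cv2.imwrite("pics/w2.png",im[...,::-1])
E
```

```text
time: 2.2
ee_pos: [0.4978, -0.3624, 0.0375]
tcp_rot: [1.0, -0.0, 0.0, 0.0]
ft_force: [0.3, 0.6, -0.2]
grip_width: 0.0399
grasp_force: 0.0
[ 0.49831535 -0.36251842  0.03795371] [ 1.79895489e+02 -3.13217275e-02  1.48117747e-01] 0.039995608433093334
60 [np.float64(344.5), np.float64(345.5), np.float64(355.5), np.float64(356.5)]
100 [np.float64(296.5), np.float64(305.5), np.float64(322.5), np.float64(323.5)]
140 [np.float64(298.5), np.float64(299.5), np.float64(300.5), np.float64(329.5)]
180 [np.float64(300.5), np.float64(301.5), np.float64(329.5), np.float64(330.5)]
```

View pics/w2.png

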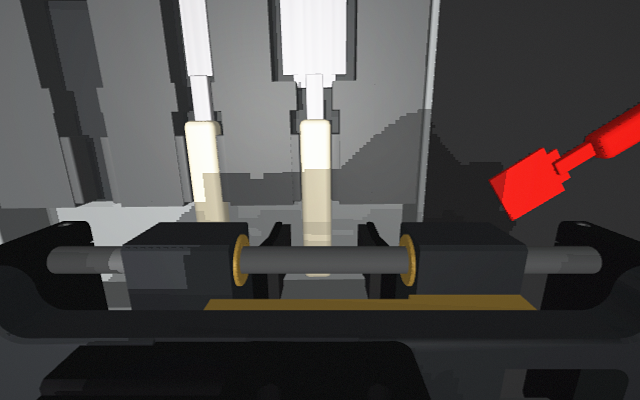

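The wrist view shows the handle between the fingers. It's centred at x≈315, while the gripper centre is at x≈324, so I need a small shift to +y.

Run:
```python
from h import *
p=camera_params("wrist"); s=get_state()
q=ray(p,[[300.9,180],[329.8,180],[299.5,140],[329.6,140]],.032);print(q.round(4),p["cx"])
c=(q[0]+q[1])/2; print(tool(c-s["ee_pos"]).round(1))
```

```text
[[ 0.5332 -0.3494  0.032 ]
 [ 0.5332 -0.3666  0.032 ]
 [ 0.5566 -0.349   0.032 ]
 [ 0.5566 -0.3663  0.032 ]] 323.8452126092373
[34.9 -4.6  6. ]
```

```bash
python3 -m jog '[[40,0,-4,0,0,0,0],[40,0,0,10,0,0,0],[40,0,0,8,0,0,0],[40,0,0,0,0,0,0],[40,0,0,0,0,0,0]]'
python3 -m jog '[[26,0,0,0,0,0,0],[22,0,0,0,0,0,0],[20,0,0,0,0,0,0],[18,0,0,0,0,0,0],[16,0,0,0,0,0,0],[16,0,0,0,0,0,0]]' 20
```

```text
time: 2.67
ee_pos: [0.4976, -0.3566, 0.0177]
tcp_rot: [1.0, 0.0, -0.001, -0.001]
ft_force: [-0.0, -1.1, -0.2]
grip_width: 0.0399
grasp_force: 0.0
time: 3.17
ee_pos: [0.4982, -0.3576, 0.0187]
tcp_rot: [1.0, 0.001, 0.0, 0.0]
ft_force: [0.4, -1.0, -0.5]
grip_width: 0.0175
grasp_force: 20.0
```

```bash
python3 -m jog '[[14,0,0,0,0,0,0],[14,0,0,0,0,0,0],[14,0,1.2,0,0,0,0],[14,0,0,-1,0,0,0],[14,0,-2.4,0,0,0,0],[14,0,0,-1,0,0,0],[14,0,2.4,0,0,0,0],[14,0,0,-1,0,0,0]]' 50
```

```text
time: 3.83
ee_pos: [0.4981, -0.3578, 0.0205]
tcp_rot: [1.0, 0.0, -0.0, -0.001]
ft_force: [4.0, -0.5, -10.9]
grip_width: 0.0174
grasp_force: 50.0
```

```bash
python3 -m jog '[[14,0,-2.4,0,0,0,0],[14,0,0,-1,0,0,0],[14,0,2.4,0,0,0,0],[14,0,0,-1,0,0,0],[14,0,-2.4,0,0,0,0],[14,0,0,-1,0,0,0],[14,0,2.4,0,0,0,0],[14,0,0,-1,0,0,0]]'
python3 - <<'E'
from h import *
p,im=look("wrist"); np.save("w3.npy",im); cv2.imwrite("pics/w3.png",im[...,::-1])
E
```

```text
time: 4.5
ee_pos: [0.4979, -0.3576, 0.0252]
tcp_rot: [1.0, 0.0, -0.0, -0.001]
ft_force: [4.5, -0.9, -12.9]
grip_width: 0.0177
grasp_force: 50.0
```

View pics/w3.png

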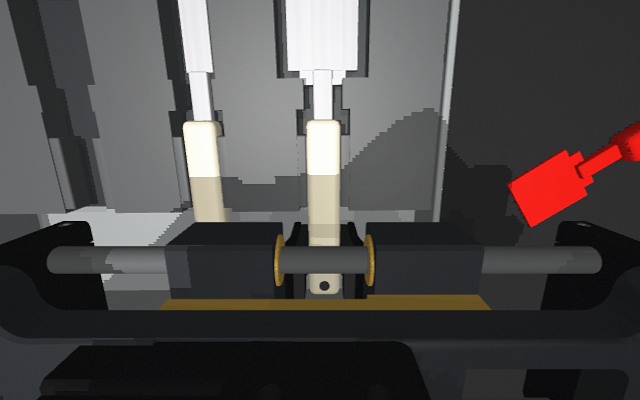

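The picture shows the gripped handle between the pads, its front end at (323,121) and the blade at x 287-358. I'll check whether the tool is lifting level, using apparent widths.

```bash
python3 - <<'E'
from h import *
p=camera_params("wrist"); im=np.load("w3.npy"); g=im.astype(float).mean(2)
cz=(-p["R"].T@p["t"])
print(cz)
def depth(r,a,b,w):  # height of a strip of width w seen at row r from a to b
    d=f(p)*w/(b-a); X=p["R"].T@(np.array([((a+b)/2-p["cx"])/f(p)*d,(r-p["cy"])/f(p)*d,d])-p["t"]); return X
for r in(20,40,60,130,150,170,200):
    e=np.abs(np.diff(g[r,280:370])); i=np.where(e>18)[0]; print(r,(i+280.5).tolist(),e[i].astype(int).tolist())
E
python3 -c "
from station import *;s=get_state();print(s['torque'],s['ft_force'])"
```

```text
[ 0.56714529 -0.35820379  0.18766903]
20 [281.5, 285.5, 286.5, 357.5, 358.5, 365.5, 366.5] [27, 137, 22, 85, 56, 26, 19]
40 [281.5, 285.5, 286.5, 356.5, 357.5, 365.5, 368.5] [29, 24, 109, 64, 87, 23, 58]
60 [282.5, 286.5, 287.5, 356.5, 357.5, 364.5, 365.5, 368.5] [33, 62, 79, 71, 89, 29, 22, 70]
130 [295.5, 296.5, 302.5, 306.5, 307.5, 338.5, 339.5, 340.5, 344.5, 347.5, 349.5] [48, 59, 36, 94, 19, 42, 75, 40, 30, 31, 75]
150 [304.5, 305.5, 306.5, 307.5, 338.5, 339.5, 340.5, 341.5, 362.5, 363.5] [39, 43, 75, 18, 42, 83, 30, 24, 31, 20]
170 [304.5, 305.5, 306.5, 307.5, 338.5, 339.5] [23, 20, 87, 48, 53, 76]
200 [306.5, 307.5, 338.5, 339.5] [35, 38, 38, 49]
[-0.07655594 -0.20743551  0.08348826] [  2.66447596  -0.11886032 -10.45542487]
```

It's lifting level: the blade top is at about 26 mm, against 27 expected. I'll carry on.

```bash
python3 -m jog '[[14,0,-2.4,0,0,0,0],[14,0,0,-1.2,0,0,0],[14,0,2.4,0,0,0,0],[14,0,0,-1.2,0,0,0],[14,0,-2.4,0,0,0,0],[14,0,0,-1.2,0,0,0],[14,0,2.4,0,0,0,0],[14,0,0,-1.2,0,0,0]]'
python3 -m jog '[[14,0,-2.4,0,0,0,0],[14,0,0,-1.2,0,0,0],[14,0,2.4,0,0,0,0],[14,0,0,-1.2,0,0,0],[14,0,-2.4,0,0,0,0],[14,0,0,-1.2,0,0,0],[14,0,2.4,0,0,0,0],[14,0,0,-1.2,0,0,0]]'
python3 -m jog '[[14,0,-2.4,0,0,0,0],[14,0,0,-1.5,0,0,0],[14,0,1.2,0,0,0,0],[14,0,0,-2,0,0,0],[14,0,0,-3,0,0,0],[14,0,0,-4,0,0,0],[14,0,0,-4,0,0,0],[14,0,0,0,0,0,0]]'
```

```text
time: 5.22
ee_pos: [0.4978, -0.3576, 0.0299]
tcp_rot: [1.0, 0.0, -0.0, -0.001]
ft_force: [4.1, 0.6, -13.8]
grip_width: 0.0178
grasp_force: 50.0
time: 5.88
ee_pos: [0.4984, -0.3588, 0.0363]
tcp_rot: [1.0, 0.0, 0.001, 0.0]
ft_force: [-0.0, 0.5, -0.7]
grip_width: 0.0174
grasp_force: 50.0
time: 6.55
ee_pos: [0.4986, -0.3577, 0.0507]
tcp_rot: [1.0, 0.0, 0.001, 0.001]
ft_force: [0.8, -0.2, -0.6]
grip_width: 0.0174
grasp_force: 50.0
```

```bash
python3 -m jog '[[14,0,0,-15,0,0,0],[14,0,0,-25,0,0,0],[14,0,0,-20,0,0,0],[14,0,-10,0,0,0,0],[14,0,-20,0,0,0,0],[14,2,-30,0,0,0,0],[14,2,-30,0,0,0,0],[14,2,-30,0,0,0,0]]'
python3 -m jog '[[14,2,-30,0,0,0,0],[14,2,-30,0,0,0,0],[14,2,-30,0,0,0,0],[14,2,-30,0,0,0,0],[14,2,-30,0,0,0,0],[14,2,-30,0,0,0,0],[14,2,-30,0,0,0,0],[14,2,-28,0,0,0,0]]'
python3 -m jog '[[14,0,-20,0,0,0,0],[14,0,-10,0,0,0,0],[14,0,0,20,0,0,0],[14,0,0,20,0,0,0],[14,0,0,20,0,0,0],[14,0,0,15,0,0,0],[14,0,0,5,0,0,0],[14,0,0,0,0,0,0]]'
python3 - <<'E'
from h import *
p,im=look("scene"); c=im[120:320,250:500]
cv2.imwrite("pics/s1.png",cv2.resize(c,None,fx=3,fy=3)[...,::-1]); print(get_state()["ee_pos"])
E
```

```text
time: 7.22
ee_pos: [0.5031, -0.2353, 0.1089]
tcp_rot: [1.0, -0.0, -0.001, -0.001]
ft_force: [0.1, 0.2, -1.1]
grip_width: 0.0176
grasp_force: 50.0
time: 7.88
ee_pos: [0.5187, 0.0031, 0.109]
tcp_rot: [1.0, 0.0, -0.001, -0.0]
ft_force: [-0.5, 0.0, -0.9]
grip_width: 0.0176
grasp_force: 50.0
time: 8.55
ee_pos: [0.5185, 0.0307, 0.0282]
tcp_rot: [1.0, 0.0, -0.002, -0.0]
ft_force: [-0.8, -0.0, -0.4]
grip_width: 0.0175
grasp_force: 50.0
[0.51926031 0.03058829 0.02912353]
```

View pics/s1.png

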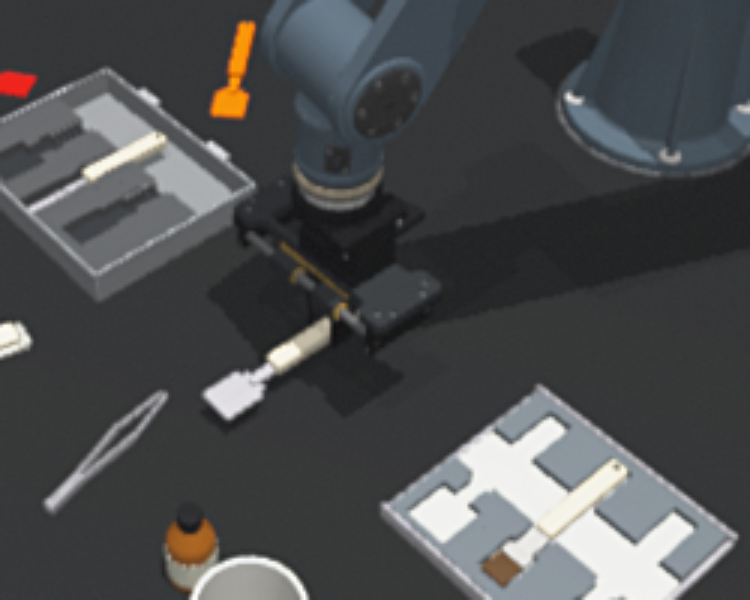

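The scene view shows the scraper held level above the bare bench, clear of the forceps and the tray.

```bash
python3 -m jog '[[14,0,0,10,0,0,0],[14,0,0,8,0,0,0],[14,0,0,5,0,0,0],[14,0,0,1,0,0,0],[14,0,0,0,0,0,0],[14,0,0,0,0,0,0]]' 25
python3 -m jog '[[14,0,0,1,0,0,0],[14,0,0,0,0,0,0]]'
python3 -m jog '[[14,0,0,1,0,0,0],[14,0,0,0,0,0,0]]'
```

```text
time: 9.1
ee_pos: [0.5199, 0.0308, 0.0057]
tcp_rot: [1.0, 0.0, 0.0, 0.0]
ft_force: [1.2, -0.1, -0.9]
grip_width: 0.0179
grasp_force: 25.0
time: 9.27
ee_pos: [0.52, 0.0308, 0.0048]
tcp_rot: [1.0, 0.0, 0.0, 0.0]
ft_force: [-0.1, -0.0, -0.2]
grip_width: 0.0179
grasp_force: 25.0
time: 9.43
ee_pos: [0.5198, 0.0308, 0.0037]
tcp_rot: [1.0, 0.0, 0.0, -0.0]
ft_force: [0.4, 0.3, -0.8]
grip_width: 0.018
grasp_force: 25.0
```

```bash
python3 -m jog '[[14,0,0,1,0,0,0],[14,0,0,0,0,0,0]]'
python3 -m jog '[[14,0,0,0.7,0,0,0],[14,0,0,0,0,0,0]]'
python3 -m jog '[[14,0,0,0.7,0,0,0],[14,0,0,0,0,0,0]]'
```

```text
time: 9.6
ee_pos: [0.5198, 0.0308, 0.0026]
tcp_rot: [1.0, 0.0, -0.0, -0.0]
ft_force: [0.3, 0.3, -1.3]
grip_width: 0.0176
grasp_force: 25.0
time: 9.77
ee_pos: [0.5198, 0.0308, 0.0019]
tcp_rot: [1.0, 0.0, -0.0, -0.0]
ft_force: [-0.4, 0.2, -0.6]
grip_width: 0.0178
grasp_force: 25.0
time: 9.93
ee_pos: [0.5198, 0.0308, 0.0012]
tcp_rot: [1.0, 0.0, -0.0, -0.0]
ft_force: [0.2, -0.0, -0.6]
grip_width: 0.0178
grasp_force: 25.0
```

```bash
python3 -m jog '[[14,0,0,0.5,0,0,0],[14,0,0,0,0,0,0],[14,0,0,0,0,0,0]]'
python3 -m jog '[[14,0,0,0.4,0,0,0],[14,0,0,0,0,0,0],[14,0,0,0,0,0,0]]'
```

```text
time: 10.18
ee_pos: [0.5198, 0.0308, 0.0008]
tcp_rot: [1.0, 0.0, 0.0, 0.0]
ft_force: [0.2, 0.9, 0.2]
grip_width: 0.0179
grasp_force: 25.0
time: 10.43
ee_pos: [0.5199, 0.0308, 0.0007]
tcp_rot: [1.0, 0.0, 0.0, 0.0]
ft_force: [-1.7, 0.4, 3.6]
grip_width: 0.0177
grasp_force: 25.0
```

```bash
python3 -m jog '[[14,0,0,0,0,0,0],[20,0,0,0,0,0,0],[25,0,0,0,0,0,0],[35,0,0,0,0,0,0],[45,0,0,0,0,0,0],[45,0,0,0,0,0,0]]' 5
python3 -m jog '[[45,0,0,-15,0,0,0],[45,0,0,-30,0,0,0],[45,0,0,-30,0,0,0],[45,10,0,-25,0,0,0],[45,0,0,0,0,0,0],[45,0,0,0,0,0,0]]'
python3 - <<'E'
from h import *
p,im=look("wrist"); np.save("w4.npy",im); cv2.imwrite("pics/w4.png",im[...,::-1])
p["pos"]=get_state()["ee_pos"];np.save("p4.npy",p,allow_pickle=True)
E
```

```text
time: 10.93
ee_pos: [0.5202, 0.0306, 0.0005]
tcp_rot: [1.0, 0.0, 0.0, 0.0]
ft_force: [-0.6, -0.8, 4.0]
grip_width: 0.0377
grasp_force: 1.8
time: 11.43
ee_pos: [0.5311, 0.0307, 0.1015]
tcp_rot: [1.0, 0.0, 0.002, 0.0]
ft_force: [-0.3, -0.6, 0.6]
grip_width: 0.0449
grasp_force: 0.0
```

View pics/w4.png

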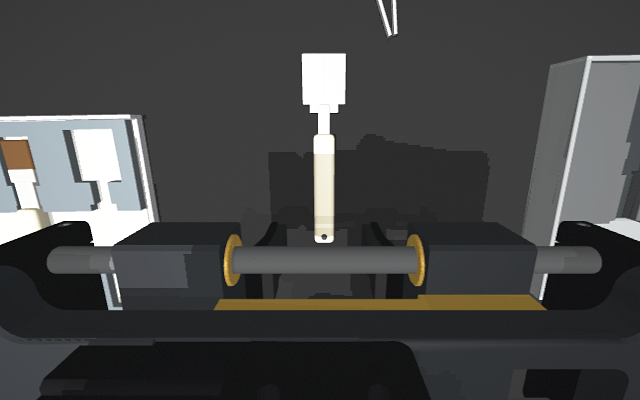

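The scraper lies flat on the bare bench, with its end at (324,242), the handle front at (324,136) and the blade edge at (323,54). Next I'll look at the tray from near with the gripper empty.

```bash
python3 -m jog '[[45,-10,-30,-10,0,0,0],[45,-10,-35,-10,0,0,0],[45,-10,-35,0,0,0,0],[45,-10,-35,0,0,0,0],[45,-10,-30,0,0,0,0],[45,-10,-30,0,0,0,0],[45,0,0,0,0,0,0],[45,0,0,0,0,0,0]]'
python3 - <<'E'
from h import *
p=np.load("p4.npy",allow_pickle=True).item(); im=np.load("w4.npy"); g=im.astype(float).mean(2)
def edges(g,r,a,b,t=25):
    e=np.abs(np.diff(g[r,a:b])); i=np.where(e>t)[0]; return (i+a+.5).tolist()
for r in (65,80,95,150,180,210): print(r,edges(g,r,295,355))
print("end",np.diff(g[230:248,320]).astype(int).tolist(),"front",np.diff(g[128:142,330]).astype(int).tolist(),"edge",np.diff(g[48:60,312]).astype(int).tolist())
print(ray(p,[[324,242.5],[324,136]],.014).round(4),ray(p,[323.5,54],.0025).round(4))
p,im=look("wrist"); np.save("w5.npy",im); cv2.imwrite("pics/w5.png",im[...,::-1]);np.save("p5.npy",p,allow_pickle=True)
E
```

```text
time: 12.15
ee_pos: [0.4672, 0.2267, 0.1185]
tcp_rot: [1.0, 0.002, -0.002, 0.001]
ft_force: [-0.2, -0.1, -0.2]
grip_width: 0.0449
grasp_force: 0.0
65 [301.5, 344.5, 345.5]
80 [301.5, 344.5, 345.5]
95 [301.5, 302.5, 344.5, 345.5]
150 [312.5, 313.5, 333.5, 334.5]
180 [313.5, 314.5, 332.5, 333.5, 334.5]
210 [313.5, 314.5, 332.5, 333.5, 334.5]
end [0, 0, 0, 2, 0, -8, 47, 0, 0, 0, 0, -33, -176, 9, 3, 2, 6] front [0, 0, 0, -1, 11, 96, 92, 3, 0, 0, 0, 0, 0] edge [0, -1, -1, 6, 110, 79, 0, 0, 0, 0, 0]
[[0.4903 0.03   0.014 ]
 [0.5878 0.03   0.014 ]] [[0.654  0.0305 0.0025]]
```

View pics/w5.png

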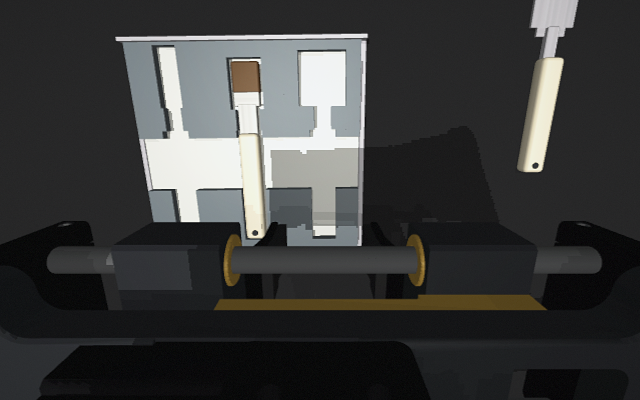

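The tray's broad recess has its pocket at x 299-346, rows 50-106. Its handle slot runs to (324,236), with the thumb trough crossing at rows 138-188.

Run:
```python
from h import *
p=np.load("p5.npy",allow_pickle=True).item(); im=np.load("w5.npy"); g=im.astype(float).mean(2)
for r in (60,75,90,100,120,128,195,205,215,228): print(r,[(k,int(g[r,k])) for k in range(294,352) if abs(g[r,k]-g[r,k-1])>10])
for c in (310,335): print(c,[(k,int(g[k,c])) for k in range(34,112) if abs(g[k,c]-g[k-1,c])>10])
for c in (318,324,330): print(c,[(k,int(g[k,c])) for k in range(128,248) if abs(g[k,c]-g[k-1,c])>10])
```

```text
60 [(297, 110), (298, 128), (299, 168), (301, 233), (302, 245), (345, 178), (346, 137), (347, 158)]
75 [(297, 148), (298, 107), (299, 155), (300, 173), (301, 234), (302, 245), (345, 190), (346, 147), (347, 159)]
90 [(298, 110), (299, 149), (300, 173), (301, 234), (302, 245), (345, 169), (346, 133), (347, 162)]
100 [(298, 129), (300, 162), (301, 236), (345, 172), (346, 136), (347, 163)]
120 [(313, 150), (314, 127), (315, 160), (316, 171), (317, 235), (318, 246), (330, 218), (331, 168)]
128 [(314, 193), (315, 242), (331, 197), (332, 163)]
195 [(311, 105), (312, 139), (313, 164), (335, 128), (336, 95)]
205 [(312, 135), (313, 163), (335, 130), (336, 94)]
215 [(312, 131), (313, 151), (335, 116), (336, 85)]
228 [(305, 103), (306, 77), (312, 105), (313, 216), (314, 235), (335, 169), (336, 124), (337, 136)]
310 [(34, 153), (35, 236), (38, 150), (39, 78), (40, 164), (49, 130), (50, 35), (51, 90), (52, 247), (106, 163)]
335 [(34, 197), (35, 232), (38, 107), (39, 117), (40, 159), (49, 97), (50, 44), (51, 120), (52, 244), (106, 159)]
318 [(150, 168), (212, 148), (220, 166), (224, 145), (226, 237), (236, 36), (237, 46), (238, 60), (239, 137), (246, 55), (247, 41)]
324 [(150, 168), (212, 149), (220, 168), (224, 144), (225, 156), (226, 236), (235, 114), (236, 41), (238, 61), (239, 138), (246, 55), (247, 41)]
330 [(150, 168), (212, 149), (220, 168), (224, 146), (225, 157), (226, 236), (235, 114), (236, 43), (238, 61), (239, 137), (246, 54), (247, 41)]
```

Run:
```python
from h import *
p=np.load("p5.npy",allow_pickle=True).item()
R=ray(p,[[297.3,60],[346.5,60],[298.2,100],[346.3,100],[311.8,195],[336.0,195],[312.2,215],[336.2,215]],.016)
print(R.round(4)); m=R.reshape(4,2,3).mean(1); print("mids",m.round(4),"w",(R[::2,1]-R[1::2,1]).round(4))
k=np.polyfit(m[:,0],m[:,1],1); print("yaw",np.degrees(np.arctan(k[0])))
F=ray(p,[[324,235.5],[324,51.5]],.008); T=ray(p,[[324,238.5],[324,49.5]],.016); print(F.round(4),T.round(4))
x=(F[:,0].mean()+T[:,0].mean())/2-0; print("seat x",F[:,0].mean(),T[:,0].mean(),"len",F[1,0]-F[0,0],T[1,0]-T[0,0])
print("seat y",np.polyval(k,x+.0025))
B=ray(p,[[310,106],[335,106]],.008);print("pocket rear",B.round(4), "trough",ray(p,[[300,138],[300,188]],.012).round(4))
print("on-bench end/front in this view",ray(p,[[529,172],[549,57]],.014).round(4),get_state()["ee_pos"])
```

```text
[[0.585  0.249  0.016 ]
 [0.5852 0.2075 0.016 ]
 [0.553  0.2488 0.016 ]
 [0.5532 0.2069 0.016 ]
 [0.4674 0.2375 0.016 ]
 [0.4675 0.2146 0.016 ]
 [0.4474 0.2372 0.016 ]
 [0.4475 0.2141 0.016 ]]
mids [[0.5851 0.2282 0.016 ]
 [0.5531 0.2278 0.016 ]
 [0.4675 0.226  0.016 ]
 [0.4475 0.2257 0.016 ]] w [0.0415 0.0419 0.0229 0.0232]
yaw 1.1142918328905247
[[0.4229 0.2257 0.008 ]
 [0.5933 0.2265 0.008 ]] [[0.423  0.2257 0.016 ]
 [0.5932 0.2265 0.016 ]]
seat x 0.508078366119459 0.5080989083611049 len 0.1704417567064912 0.17015293040205787
seat y 0.22688984187136582
pocket rear [[0.5484 0.2389 0.008 ]
 [0.5485 0.2164 0.008 ]] trough [[0.5202 0.2481 0.012 ]
 [0.4732 0.2489 0.012 ]]
on-bench end/front in this view [[0.49   0.034  0.014 ]
 [0.5887 0.0357 0.014 ]] [0.46811174 0.22576088 0.11877455]
```

The recess widths and length match (41.7, 23, 170 mm). The seat is at (0.5056, 0.2269) with yaw 1.1°, and the scraper is at (0.569, 0.030). I'll go back and regrasp it at local x≈-8.

```bash
python3 -m jog '[[45,13,25,0,0,0,0],[45,15,30,0,0,0,0],[45,15,35,0,0,0,0],[45,15,35,0,0,0,0],[45,15,35,0,0,0,0],[45,15,35,0,0,0,0],[45,5,0,0,0,0,0],[45,0,0,0,0,0,0]]'
python3 -m jog '[[45,0,0,20,0,0,0],[45,0,0,25,0,0,0],[45,0,0,25,0,0,0],[45,0,0,18,0,0,0],[45,0,0,8,0,0,0],[45,0,0,0,0,0,0],[45,0,0,0,0,0,0]]'
```

```text
time: 12.87
ee_pos: [0.5643, 0.0268, 0.1196]
tcp_rot: [1.0, -0.003, 0.0, 0.0]
ft_force: [0.2, -0.1, -0.1]
grip_width: 0.0448
grasp_force: 0.0
time: 13.45
ee_pos: [0.5622, 0.0312, 0.0242]
tcp_rot: [1.0, 0.0, -0.001, -0.0]
ft_force: [-0.1, -0.1, -0.2]
grip_width: 0.045
grasp_force: 0.0
```

```bash
python3 -m jog '[[45,-1,0.5,10,0,0,0],[45,0,0,8,0,0,0],[45,0,0,4,0,0,0],[45,0,0,0,0,0,0],[45,0,0,0,0,0,0]]'
python3 -m jog '[[30,0,0,0,0,0,0],[24,0,0,0,0,0,0],[20,0,0,0,0,0,0],[18,0,0,0,0,0,0],[14,0,0,0,0,0,0],[14,0,0,0,0,0,0],[14,0,0,0,0,0,0]]' 30
```

```text
time: 13.87
ee_pos: [0.5617, 0.0303, 0.0022]
tcp_rot: [1.0, 0.0, -0.0, -0.0]
ft_force: [0.5, -1.2, 0.5]
grip_width: 0.0449
grasp_force: 0.0
time: 14.45
ee_pos: [0.5619, 0.0304, 0.0025]
tcp_rot: [1.0, 0.0, 0.0, 0.0]
ft_force: [0.7, -0.4, 1.9]
grip_width: 0.0175
grasp_force: 30.0
```

```bash
python3 -m jog '[[14,0,0,-5,0,0,0],[14,0,0,-15,0,0,0],[14,0,0,-25,0,0,0],[14,0,0,-20,0,0,0],[14,-5,-17,0,0,0,0],[14,-10,-30,0,0,0,0],[14,-10,-30,0,0,0,0],[14,-10,-30,0,0,0,0]]' 40
python3 -m jog '[[14,-10,-30,0,0,0,0],[14,-10,-30,0,0,0,0],[14,-8,-20,0,0,0,0],[14,0,-9,0,0,0,0],[14,0,0,0,0,0,-1],[14,0,0,0,0,0,0],[14,0,0,0,0,0,0],[14,0,0,0,0,0,0]]'
python3 - <<'E'
from h import *
s=get_state();print(s["ee_pos"],Rn.from_quat(s["tcp_rot"]).as_matrix().round(4)[:,0])
p,im=look("wrist"); np.save("w6.npy",im); cv2.imwrite("pics/w6.png",im[...,::-1]);np.save("p6.npy",p,allow_pickle=True)
E
```

```text
time: 15.12
ee_pos: [0.5263, 0.138, 0.0678]
tcp_rot: [1.0, -0.0, 0.0, -0.0]
ft_force: [1.1, -0.1, -0.8]
grip_width: 0.0177
grasp_force: 40.0
time: 15.78
ee_pos: [0.4994, 0.225, 0.0674]
tcp_rot: [1.0, 0.008, 0.0, 0.0]
ft_force: [-0.3, -0.5, 0.2]
grip_width: 0.018
grasp_force: 40.0
[0.49944589 0.22498979 0.06736698] [9.999e-01 1.620e-02 2.000e-04]
```

View pics/w6.png

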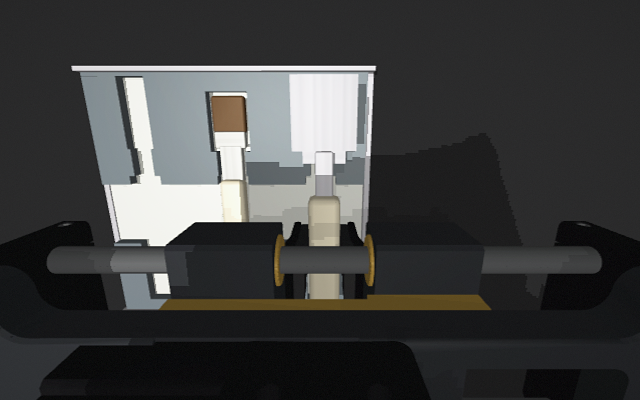

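The blade is over its pocket at x 290-358, rows 75-165, and the tool is gripped straight. I'll correct the position and come down to just above the tray.

```bash
python3 -m jog '[[14,-1,-2,10,0,0,0],[14,0,0,12,0,0,0],[14,0,0,12,0,0,0],[14,0,0,8,0,0,0],[14,0,0,0,0,0,0],[14,0,0,0,0,0,0],[14,0,0,0,0,0,0]]'
python3 -m jog '[[14,0,0,0,0,0,0]]'
python3 -m jog '[[14,0,0,0,0,0,0]]'
python3 - <<'E'
from h import *
p,im=look("wrist"); np.save("w7.npy",im); cv2.imwrite("pics/w7.png",im[...,::-1]);np.save("p7.npy",p,allow_pickle=True)
print(get_state()["ee_pos"],get_state()["tcp_rot"])
E
```

```text
time: 16.42
ee_pos: [0.498, 0.2282, 0.0254]
tcp_rot: [1.0, 0.009, 0.0, -0.0]
ft_force: [0.2, -0.2, -0.1]
grip_width: 0.0178
grasp_force: 40.0
time: 16.5
ee_pos: [0.4982, 0.2283, 0.0258]
tcp_rot: [1.0, 0.009, 0.001, -0.0]
ft_force: [0.4, -0.3, -0.4]
grip_width: 0.0176
grasp_force: 40.0
time: 16.58
ee_pos: [0.4982, 0.2284, 0.0259]
tcp_rot: [1.0, 0.009, 0.001, -0.0]
ft_force: [1.2, 0.5, -1.7]
grip_width: 0.0173
grasp_force: 40.0
[0.49810206 0.22838451 0.02593028] [ 9.99958846e-01  9.05046779e-03  6.13874554e-04 -1.35553808e-04]
```

View pics/w7.png

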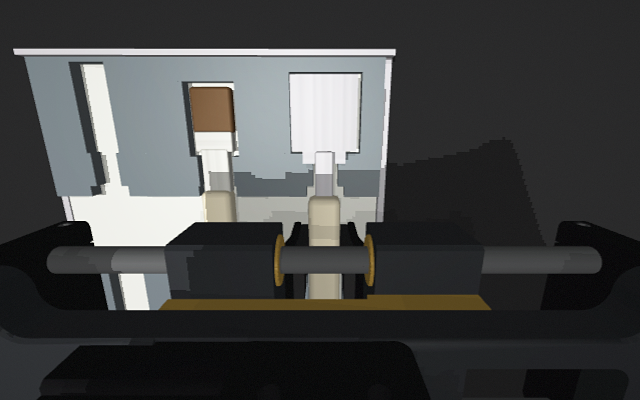

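The blade sits inside the pocket outline at x 289-362, rows 72-155. I'll compare the margins on each side.

Run:
```python
from h import *
p=np.load("p7.npy",allow_pickle=True).item(); g=np.load("w7.npy").astype(float).mean(2)
for r in (85,100,120,140): print(r,[(k,int(g[r,k])) for k in [*range(280,300),*range(350,370)] if abs(g[r,k]-g[r,k-1])>10])
for c in (305,325,345): print(c,[(k,int(g[k,c])) for k in range(60,85) if abs(g[k,c]-g[k-1,c])>10])
M=lambda x,y,z:np.array([.5056,.2269,0])+Rn.from_euler("z",1.1,degrees=True).apply([x,y,z])
print("expected pocket rim px",proj(p,np.array([M(87.5,20.5,.016),M(87.5,-20.5,.016),M(43,20.5,.016),M(43,-20.5,.016)])).round(1).tolist())
print("expected blade if centred",proj(p,np.array([M(85,18,.027),M(85,-18,.027),M(45,18,.027),M(45,-18,.027)])).round(1).tolist())
```

```text
85 [(288, 155), (289, 141), (290, 225), (291, 241), (358, 199), (360, 131), (361, 51), (362, 144), (363, 171)]
100 [(289, 114), (290, 215), (291, 242), (357, 216), (358, 192), (359, 167), (360, 94), (362, 155), (363, 170)]
120 [(289, 157), (290, 141), (291, 226), (292, 241), (357, 203), (358, 190), (359, 130), (360, 70), (361, 150), (362, 172)]
140 [(290, 116), (291, 165), (292, 231), (356, 217), (357, 196), (358, 147), (359, 71), (360, 118), (361, 163)]
305 [(72, 39), (73, 78), (74, 221), (75, 245)]
325 [(72, 38), (73, 77), (74, 214), (75, 241)]
345 [(72, 38), (73, 76), (74, 206), (75, 235)]
expected pocket rim px [[594.3, 1307.5], [56.0, 1307.6], [877.7, 1316.8], [-227.2, 1317.1]]
expected blade if centred [[568.3, 1307.2], [81.9, 1307.3], [788.0, 1314.9], [-137.5, 1315.1]]
```

Run:
```python
from h import *
p=np.load("p7.npy",allow_pickle=True).item()
M=lambda x,y,z:np.array([.5056,.2269,0])+Rn.from_euler("z",1.1,degrees=True).apply([x/1e3,y/1e3,z])
print("rim px",proj(p,np.array([M(87.5,20.5,.016),M(87.5,-20.5,.016),M(47.5,20.5,.016),M(47.5,-20.5,.016)])).round(1).tolist())
print("blade if centred",proj(p,np.array([M(85,18,.026),M(85,-18,.026),M(45,18,.026),M(45,-18,.026)])).round(1).tolist())
```

```text
rim px [[288.8, 72.5], [362.6, 72.4], [290.9, 145.4], [360.4, 145.3]]
blade if centred [[291.5, 74.5], [360.1, 74.4], [293.6, 151.3], [357.9, 151.3]]
```

```bash
python3 -m jog '[[14,-0.3,1,0,0,0,0],[14,0,0,4,0,0,0],[14,0,0,3,0,0,0],[14,0,0,3,0,0,0],[14,0,0,2,0,0,0],[14,0,0,0,0,0,0],[14,0,0,0,0,0,0]]'
python3 -m jog '[[14,0,0,1,0,0,0],[14,0,0,0.5,0,0,0],[14,0,0,0,0,0,0],[14,0,0,0,0,0,0]]'
```

```text
time: 17.22
ee_pos: [0.4972, 0.2272, 0.013]
tcp_rot: [1.0, 0.009, -0.0, 0.0]
ft_force: [-0.3, -0.1, -1.0]
grip_width: 0.0177
grasp_force: 40.0
time: 17.55
ee_pos: [0.4974, 0.2273, 0.0119]
tcp_rot: [1.0, 0.009, 0.0, -0.0]
ft_force: [0.3, 0.1, -1.1]
grip_width: 0.0174
grasp_force: 40.0
```

```bash
python3 -m jog '[[14,0,0,0.8,0,0,0],[14,0,0,0,0,0,0],[14,0,0,0,0,0,0]]'
python3 -m jog '[[14,0,0,0.5,0,0,0],[14,0,0,0,0,0,0],[14,0,0,0,0,0,0]]'
python3 -m jog '[[14,0,0,0.4,0,0,0],[14,0,0,0,0,0,0],[14,0,0,0,0,0,0]]'
```

```text
time: 17.8
ee_pos: [0.4974, 0.2273, 0.0111]
tcp_rot: [1.0, 0.009, -0.0, -0.0]
ft_force: [0.4, 0.1, -1.0]
grip_width: 0.0174
grasp_force: 40.0
time: 18.05
ee_pos: [0.4975, 0.2273, 0.0106]
tcp_rot: [1.0, 0.009, 0.0, -0.0]
ft_force: [0.6, -0.9, -1.0]
grip_width: 0.0177
grasp_force: 40.0
time: 18.3
ee_pos: [0.4975, 0.2273, 0.0105]
tcp_rot: [1.0, 0.009, 0.0, -0.0]
ft_force: [-0.4, -0.6, 3.1]
grip_width: 0.0173
grasp_force: 40.0
```

Contact came at the predicted height, so it's on the recess floor. I'll release, rise and check.

```bash
python3 -m jog '[[14,0,0,0,0,0,0],[19,0,0,0,0,0,0],[22,0,0,0,0,0,0],[28,0,0,0,0,0,0],[34,0,0,0,0,0,0],[38,0,0,0,0,0,0],[38,0,0,0,0,0,0]]' 5
python3 -m jog '[[38,0,0,-10,0,0,0],[38,0,0,-20,0,0,0],[38,0,0,-30,0,0,0],[38,-10,0,-30,0,0,0],[38,-10,0,-20,0,0,0],[38,-10,0,0,0,0,0],[38,0,0,0,0,0,0],[38,0,0,0,0,0,0]]'
python3 - <<'E'
from h import *
p,im=look("wrist"); np.save("w8.npy",im); g=im.astype(float).mean(2)
cv2.imwrite("pics/w8.png",cv2.resize(im[20:270,100:440],None,fx=2.3,fy=2.3,interpolation=cv2.INTER_NEAREST)[...,::-1])
M=lambda x,y,z:np.array([.5056,.2269,0])+Rn.from_euler("z",1.1,degrees=True).apply([x/1e3,y/1e3,z])
for z in(.0105,.0185):print("blade centred at blade-top z",z,proj(p,np.array([M(85,18,z),M(85,-18,z),M(45,18,z),M(45,-18,z)])).round(1).tolist())
print("handle top",proj(p,np.array([M(20,0,.022),M(-80,0,.022)])).round(1).tolist())
E
```

```text
time: 18.88
ee_pos: [0.4974, 0.2272, 0.01]
tcp_rot: [1.0, 0.009, -0.0, 0.0]
ft_force: [0.3, 0.2, -0.1]
grip_width: 0.036
grasp_force: 0.0
time: 19.55
ee_pos: [0.4665, 0.2266, 0.12]
tcp_rot: [1.0, 0.009, -0.0, 0.0]
ft_force: [0.2, 0.4, -0.5]
grip_width: 0.0377
grasp_force: 0.0
blade centred at blade-top z 0.0105 [[302.8, 54.4], [344.5, 54.4], [303.6, 103.1], [343.7, 103.0]]
blade centred at blade-top z 0.0185 [[302.1, 52.3], [345.2, 52.3], [303.0, 102.5], [344.3, 102.5]]
handle top [[323.7, 132.0], [323.8, 237.6]]
```

View pics/w8.png

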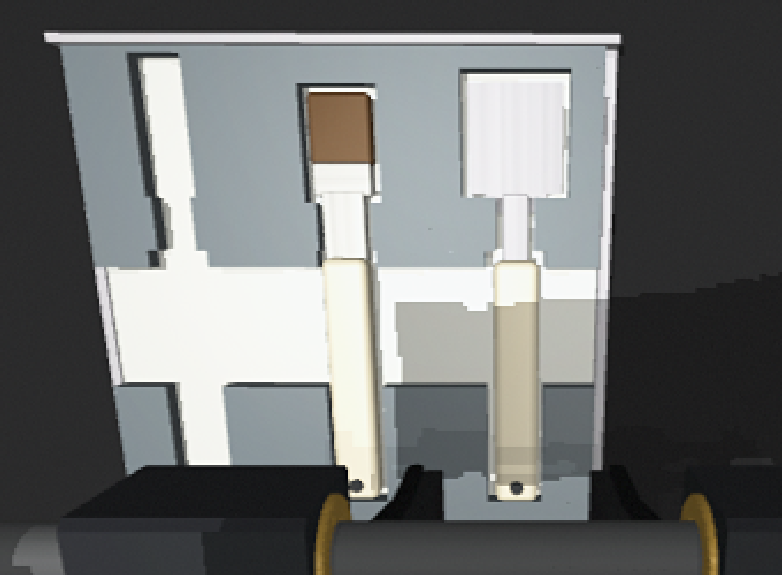

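The picture shows the scraper in its recess, with the blade inside the pocket at about (515,135) and a pale floor margin around it. The handle ends in its slot at (516,490), the brush hasn't moved, and the gripper is clear.

```bash
python3 -c "
from station import *
print(finish_job())"
```

```text
the job is handed in; nothing more can be done
None
```

The scraper came out of the foam with small wiggles, was laid on the bench and let go, then was retaken by the middle and now lies on the floor of its recess in the tray; the job is handed in at about 20 s of the 64 s allowed.

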